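# Raise the mask frame of a bench aligner with its lift lever

### The job

Open the bench mask aligner so that the wafer under the mask can be taken out: push the hold-down clip at the front of the mask frame fully aside by its thumb post, then press the pad on the long end of the lift lever smoothly all the way down, so that the short end raises the heavy frame. Finish while still holding the lever down with the fingertips, the frame fully up and at rest. Use light pushes only, do not touch the frame or its mask, do not let the frame drop, and grasp, lift or shift nothing that stands around.

Things in the scene. Friction and masses are not known exactly. Their poses are not given: they have to be found in the camera images.
- aligner: Small bench mask aligner, fixed: black base plate 340 x 330 mm, top 30 mm above the table. Origin: centre of its underside, at table height; x points from its front (robot side) to the hinge at its rear, y to its left, z up. Turned up to 0.2 rad either way. In its frame (mm): clip pivot axis at x -140, y 0; lever pivot axis at x -70, y -140, z 85, parallel to y; frame hinge axis at x 145, z 105.
- clip_pivot (a joint): Clip angle about its upright pivot (rad): 0 = nose straight back over the frame's front rail; grows clockwise seen from above (the tail with the thumb post moves to the aligner's +y, the nose to -y); stop at 1.5. Starts at 0 to 0.35. The nose is off the frame from about 1.1; above 1.2 counts as aside. Light friction (under 1 N at the post); stays where left.
- hold_down_clip: Dark flat steel clip, 110 x 20 x 7 mm, 112 to 119 mm above the table, on an upright post in front of the frame. The nose reaches 48 mm from the pivot, 18 mm of it over the front rail (1.5 mm clear), blocking the frame; the tail reaches 62 mm the other way, towards the robot, beyond the base plate. Origin on the pivot axis, 111.5 mm high; x along the nose.
- clip_post (a point): Centre of the top of the upright thumb post on the clip's tail: 14 mm diameter, 30 mm high above the clip, its top 148 mm above the table, 50 mm from the clip's pivot axis. Pushed sideways around the pivot.
- lever_pivot (a joint): Lift lever angle (rad): 0 = at rest, long end up by 0.17 rad; grows as the long end goes down; rubber stop at 0.34 (long end down by 0.17 rad). A light spring returns it. The first 0.02 rad or so are free play, then it carries the frame: about 10 to 18 N at the pad.
- lift_lever: Two-armed steel lever at the aligner's right (-y) side, bar 12 wide, 14 mm high. The short arm (90 mm) goes to the rear, its roller under a lug of the mask frame; the long arm goes forward, towards the robot, and ends in a black palm pad, 70 (along the lever) x 56 x 12 mm. Origin on the pivot axis, x along the short arm.
- lever_pad (a point): Centre of the pad's upper face, on the long end, 240 mm from the lever's pivot axis; about 139 mm above the table at rest, about 58 mm with the lever fully down (travel 81 mm, almost straight down).
- mask_frame: Heavy steel frame, 250 x 230 x 10 mm, about 3 kg, holding a 127 mm square glass photomask. Shut, it lies level, top 110 mm above the table. Hinged at its rear edge; origin in its front rail, 225 mm in front of the hinge axis, x to the rear. Lug for the lever on its right (-y). Fully pressed, the lever tilts it by 0.22 rad; above 0.195 counts as fully up. Falls shut when the lever is let go. Not to be touched.
- frame_front (a point): Middle of the upper front edge of the mask frame, 255 mm in front of the hinge axis: 110 mm above the table when shut, about 165 mm when fully up.
- resist_bottle: Bystander: upright amber bottle with a black cap, 68 mm across, 135 mm high; origin at the centre of its underside.
- developer_jar: Bystander: upright white jar with a grey lid, 72 mm across, 95 mm high; origin at the centre of its underside.
- loupe: Bystander: black waisted magnifier standing on end, 42 mm across, 48 mm high; origin at the centre of its underside.
- wafer_shipper: Bystander: flat grey round wafer container, 122 mm across, 20 mm high; origin at the centre of its underside.
- mask_box: Bystander: flat square photomask box, 150 x 150 x 26 mm; origin at the centre of its underside.
- tweezers: Bystander: steel tweezers lying flat, about 140 mm long along their x axis, 9 mm high; origin at the centre of its underside.
- hex_driver: Bystander: screwdriver-type hex driver lying flat, 170 mm long along its x axis; origin at the centre of its underside.

How it is judged:
On the way:
1. the hold-down clip is swung clear while the mask frame still lies shut (value of joint clip_pivot above 1.2 rad and angle between mask_frame's own z axis and vertical below 0.02 rad), for 0.1 s.
At the end, for the whole second after the job is handed in: The program ends with the fingers pressing on the lever (over 3 N), the mask frame tilted up by more than 0.195 rad (fully up is about 0.22) and at rest (under 0.1 rad/s), and the clip past 1.2 rad (value of joint clip_pivot above 1.2 rad and angle between mask_frame's own z axis and vertical above 0.195 rad and angular speed of mask_frame below 0.1 rad/s and contact force between the fingers and lift_lever above 3 N); the arm keeps its last pose, push and grip.
It fails at once if the robot touches the mask frame or the mask (over 1 N) (contact force between any of the fingers, the arm and mask_frame above 1 N).
It fails at once if the mask frame is jerked up or dropped (over 1.5 rad/s) (angular speed of mask_frame above 1.5 rad/s).
It fails at once if the clip is pinched or forced (over 30 N) or the lever is forced (over 60 N) (contact force between the fingers and hold_down_clip above 30 N or contact force between the fingers and lift_lever above 60 N).
It fails at once if a bystander is shifted or lifted by more than 30 mm (distance of any of resist_bottle, developer_jar, loupe, wafer_shipper, mask_box, tweezers, hex_driver from where it was at the start of the episode above 0.03 m).
It also fails if it takes over 54 s, if anything falls off the work surface, if the arm or the gripper's body presses on something with over 40 N, if the wrist force passes 120 N, or if a joint passes its speed limit or range.

### The arm

A 6-joint arm with a two-finger parallel gripper is mounted at the origin on the work surface. World frame = base frame: x ahead of the robot, y to its left, z up, the work surface at z = 0. Lengths are in m, angles in rad, forces in N, time in s.
With the tool pointing down it reaches from about 0.325 to 0.875 m from the base axis. Payload 4.4 kg.
Tool frame: the origin (TCP) lies on the centre line of the jaws, within the pads' length; the fingertips stand 19 mm ahead of it and the grasp point (between the pads) is the TCP; z points along the fingers, y is the line along which they close (so a half turn about z gives the same grasp; the last joint's range is limited). The gripper opens to 85 mm and grips with 20 to 120 N. Pads are 22 mm wide; open, the fingers measure 114 mm over their backs; the gripper's body (76 mm by 85 mm) begins 54 mm behind the grasp point. The pads swing forward as they close: fully open they stand 13 mm farther back than shut.
Start: joints at [-1.308, 0.207, 1.542, -0, 1.393, -0.15], TCP at [0.231, -0.527, 0.25] pointing down, gripper open.
Joint ranges: [-2.73, 2.73], [-0.86, 2.22], [0.23, 2.46], [-1.11, 4.25], [0.08, 2.63], [-2.82, 2.82]. Speed limits (rad/s): [2.79, 2.79, 3.14, 3.14, 3.14, 3.14].

### API

Orientations are given as a unit quaternion [w, x, y, z].
In Python, from bench import ctrl, cams, order, nets gives the robot as it stands.
- The arm moves only by the shell command python3 -m creep 'ROWS' [FORCE]. ROWS is JSON, one flat list of numbers, 7 for each row, row after row: the turn, a rotation vector about the tool's x, y, z in rad, then the shift along the tool's x, y, z in m, then the opening, from 0 (shut) to 1 (fully open). In form: [wx, wy, wz, x, y, z, fingers, wx, wy, wz, x, y, z, fingers, ...]. A call has 1 to 10 rows; each row is the pose to reach, as a shift and turn from the pose commanded when the call began, along the tool's axes at that moment; what a row does not reach only later rows make up. A row lasts 1/8 s, in which the tool goes at most 62.5 mm and 10.7 degrees, less where a joint would pass 70% of its speed; a pose out of reach is approached as far as the arm can. A call with a gripper value outside its range is refused whole. The fingers move at their own pace and stop on an object; FORCE is the grip in N (left out, the last holds). Time passes only in rows, so rows that repeat a pose let the fingers close. It gives the time, the measured TCP pose, the force and the opening at its end, in the units of the state.
- ctrl.get_state(): the state, without advancing time (a new reading comes with each control period).
- cams.grab_frame(name): name is "scene" or "top"; returns a dict with "frame" (400x640x3 uint8, red, green, blue), "mtx" (3x3 intrinsics, pixels), "k1" (the pictures are not rectified: a ray, as slopes to the right and down, at radius r is drawn at 1 + k1 r^2 times it, then the intrinsics apply), "view" (4x4, takes a point from world to camera coordinates). Camera axes: x right, y up, looking along -z (the intrinsics and any distortion apply to the point x, -y, -z); pixel columns grow to the right and rows downward; lengths in m; the calibration is good to about 2 mm. A picture is of the moment at which its call begins. There is no depth.
- order.job_done(): hands the job in, once; it reports no verdict.
Trained networks look in a picture, given as the dict that the camera call returned (one of the last four; its "shot" number tells which), for a name from the list of things; names that differ only in an ending like _2 or _b are one class to them, and where a whole thing is asked for, a point or a joint stands for the part that bears it (a point fixed in the world has none). Each returns a list of dicts, best first, with "score" (0 to 1); they miss things now and then, are a little off and sometimes report something else, mostly with a low value. They report only what shows in the picture. A call takes as long as a camera call.
- nets.recognise(label, picture): "xyz" ([x, y, z] in m, in world coordinates, good to about 4 mm: the middle of the surface that is visible of it).
- nets.spot_point(label, picture): "xyz" ([x, y, z] in m, in world coordinates, good to about 4 mm: a listed point, or the origin of a listed thing).
The state is a dict: "clock": time; "joint_pos": joint angles; "qd": joint speeds; "tau": joint torques, N m; "tcp_pos": TCP position; "tool_rot": TCP orientation; "contact_force": force on the tool from outside, world axes, zero at the start; "ft_torque": the same for the moment, N m; "finger_gap": opening from 0.0 (shut) to 1.0 (fully open).
Only numpy, scipy, OpenCV 4.12 (cv2) and the standard library are available. Lean on these libraries where they do the work, as an engineer would, in place of code of your own. Each camera call takes 0.05 s, during which the arm holds its last target. There are 200 camera calls.

## Working session

There is one attempt and no reset: what is moved stays moved. The work goes in short steps, Python scripts to look and compute and a shell command to move; the robot and the scene stay as the last step left them, time stands still between calls to the robot, and variables do not carry over. Pictures are saved under pics/ and viewed, on a budget of 10 in all, crops included, one or two more only if the job needs it, and the job is handed in when it is done.

```bash
mkdir -p pics; ls
cat > h.py <<'E'
import numpy as np, cv2
from scipy.spatial.transform import Rotation as R
from bench import ctrl, cams, order, nets
def snap(cam,name):
    p=cams.grab_frame(cam); cv2.imwrite('pics/'+name,p['frame'][:,:,::-1]); return p
def st():
    s=ctrl.get_state(); print({k:np.round(s[k],3).tolist() for k in ('clock','joint_pos','tcp_pos','tool_rot','contact_force','finger_gap')}); return s
E
python3 - <<'E'
from h import *
st()
for c in ('scene','top'):
    p=snap(c,c+'0.png')
    for n in ('clip_post','lever_pad','frame_front','aligner','hold_down_clip','lift_lever','mask_frame'):
        print(c,n,[(np.round(d['xyz'],3).tolist(),round(d['score'],2)) for d in nets.spot_point(n,p)[:2]])
    for n in ('resist_bottle','developer_jar','loupe','wafer_shipper','mask_box','tweezers','hex_driver'):
        print(c,n,[(np.round(d['xyz'],3).tolist(),round(d['score'],2)) for d in nets.recognise(n,p)[:1]])
E
```

```text
pics
{'clock': 0.0, 'joint_pos': [-1.309, 0.207, 1.543, 0.0, 1.394, -0.151], 'tcp_pos': [0.23, -0.526, 0.249], 'tool_rot': [-0.001, 0.979, 0.205, -0.0], 'contact_force': [-0.406, -1.07, -1.102], 'finger_gap': 0.998}
scene clip_post [([0.59, 0.076, 0.152], 0.78)]
scene lever_pad [([0.455, -0.049, 0.139], 0.71)]
scene frame_front [([0.674, 0.056, 0.107], 0.55)]
scene aligner [([0.778, 0.04, -0.001], 0.68)]
scene hold_down_clip []
scene lift_lever [([0.685, -0.08, 0.086], 0.74), ([0.78, 0.037, -0.001], 0.37)]
scene mask_frame [([0.698, 0.054, 0.103], 0.89)]
scene resist_bottle [([0.636, -0.169, 0.075], 0.91)]
scene developer_jar [([0.709, 0.308, 0.068], 0.8)]
scene loupe [([0.596, 0.375, 0.042], 0.82)]
scene wafer_shipper [([0.506, 0.227, 0.021], 0.89)]
scene mask_box [([0.446, -0.252, 0.028], 0.96)]
scene tweezers []
scene hex_driver [([0.43, -0.075, 0.019], 0.55)]
top clip_post [([0.589, 0.075, 0.15], 0.52)]
top lever_pad [([0.454, -0.047, 0.137], 0.9)]
top frame_front [([0.673, 0.058, 0.114], 0.9), ([0.433, -0.243, -0.001], 0.58)]
top aligner [([0.777, 0.038, 0.001], 0.77), ([0.454, -0.044, 0.135], 0.48)]
top hold_down_clip [([0.641, 0.061, 0.111], 0.67), ([0.451, -0.044, 0.136], 0.3)]
top lift_lever [([0.682, -0.086, 0.084], 0.6)]
top mask_frame [([0.7, 0.049, 0.106], 0.78)]
top resist_bottle [([0.609, -0.174, 0.096], 0.96)]
top developer_jar [([0.674, 0.298, 0.091], 0.83)]
top loupe [([0.585, 0.366, 0.049], 0.74)]
top wafer_shipper [([0.497, 0.226, 0.022], 0.92)]
top mask_box [([0.436, -0.24, 0.028], 0.87)]
top tweezers [([0.496, 0.052, 0.008], 0.49)]
top hex_driver [([0.441, -0.093, 0.025], 0.68)]
```

```bash
python3 -c "
import cv2,numpy as np
a=cv2.imread('pics/scene0.png');b=cv2.imread('pics/top0.png')
cv2.imwrite('pics/both0.png',cv2.resize(np.vstack([a,b]),(480,600)))"
```

```text
(no output)
```

View pics/top0.png

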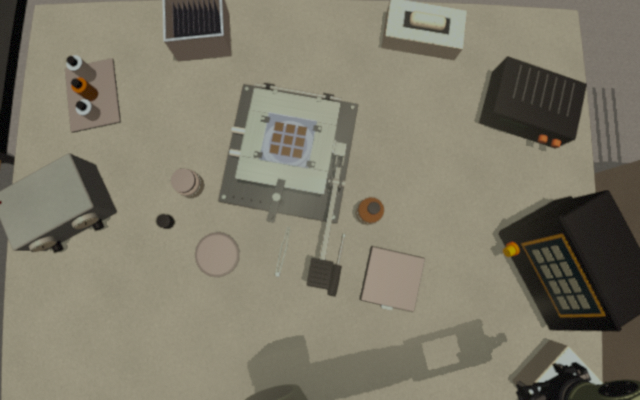

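View pics/scene0.png

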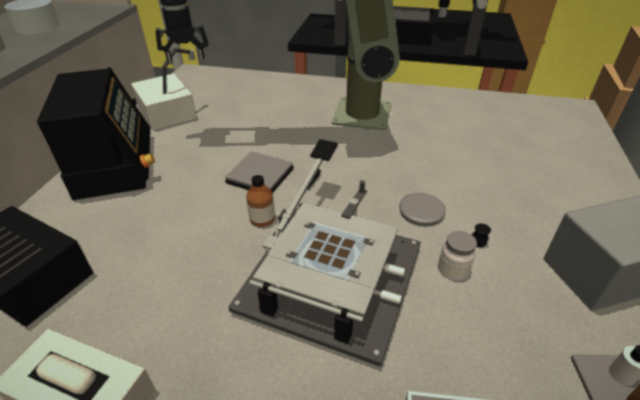

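The top view shows the aligner yawed about −0.16 rad. The pad is near px (325,275), the clip post near (277,198) and the bottle near (370,210), so the route over the bench is clear. I'll shut the fingers and cross at height, turning the tool to line up with the world axes.

```bash
python3 -m creep '[0,0,0.05,0.02,-0.013,0,0, 0,0,0.1,0.055,-0.036,0,0, 0,0,0.15,0.095,-0.062,0,0, 0,0,0.2,0.135,-0.089,0,0, 0,0,0.25,0.175,-0.115,0,0, 0,0,0.3,0.215,-0.141,0,0, 0,0,0.35,0.255,-0.167,0,0, 0,0,0.39,0.285,-0.187,0,0, 0,0,0.412,0.3,-0.197,0,0, 0,0,0.412,0.3,-0.197,0,0]'; python3 -c "
from h import *
st()"
```

```text
clock: 2.75
tcp_pos: [0.4269, -0.225, 0.2504]
tool_rot: [0.0, 1.0, 0.002, 0.0]
contact_force: [-0.3, -0.5, -0.4]
finger_gap: 0.001
{'clock': 2.75, 'joint_pos': [-0.665, 0.007, 1.761, -0.0, 1.373, 0.903], 'tcp_pos': [0.427, -0.225, 0.25], 'tool_rot': [0.0, 1.0, 0.002, 0.0], 'contact_force': [-0.281, -0.483, -0.388], 'finger_gap': 0.001}
```

```bash
python3 -m creep '[0,0,0,0.015,-0.023,0,0, 0,0,0,0.04,-0.062,0,0, 0,0,0,0.07,-0.108,0,0, 0,0,0,0.1,-0.154,0,0, 0,0,0,0.13,-0.2,0,0, 0,0,0,0.15,-0.232,0,0, 0,0,0,0.158,-0.244,0.02,0, 0,0,0,0.158,-0.244,0.055,0, 0,0,0,0.158,-0.244,0.085,0, 0,0,0,0.158,-0.244,0.095,0]'
python3 - <<'E'
from h import *
p=cams.grab_frame('top'); q=cams.grab_frame('scene')
st()
for c in (p,q): print([(np.round(d['xyz'],3).tolist(),round(d['score'],2)) for d in nets.spot_point('clip_post',c)[:2]])
def crop(p,X,n):
    v=p['view']@np.array([*X,1]); s=np.array([v[0]/-v[2],-v[1]/-v[2]]); s=s*(1+p['k1']*(s@s)); u=(p['mtx']@[*s,1])[:2].astype(int); print(u)
    return cv2.resize(p['frame'][max(u[1]-60,0):u[1]+60,max(u[0]-80,0):u[0]+80,::-1],(640,300 if 0 else 300))
cv2.imwrite('pics/c1.png',np.vstack([crop(p,(0.587,0.05,.14),0),crop(q,(0.587,0.05,.14),0)]))
E
```

```text
clock: 4.0
tcp_pos: [0.5816, 0.017, 0.1515]
tool_rot: [-0.0, 1.0, -0.0, -0.003]
contact_force: [0.4, 0.2, 0.2]
finger_gap: -0.001
{'clock': 4.1, 'joint_pos': [-0.119, 0.321, 1.61, -0.0, 1.214, 1.453], 'tcp_pos': [0.583, 0.017, 0.153], 'tool_rot': [-0.0, 1.0, -0.0, -0.002], 'contact_force': [0.621, 0.424, 0.708], 'finger_gap': 0.001}
[([0.496, 0.227, -0.001], 0.5)]
[([0.588, 0.074, 0.153], 0.84)]
[280 216]
[351 181]
```

View pics/c1.png

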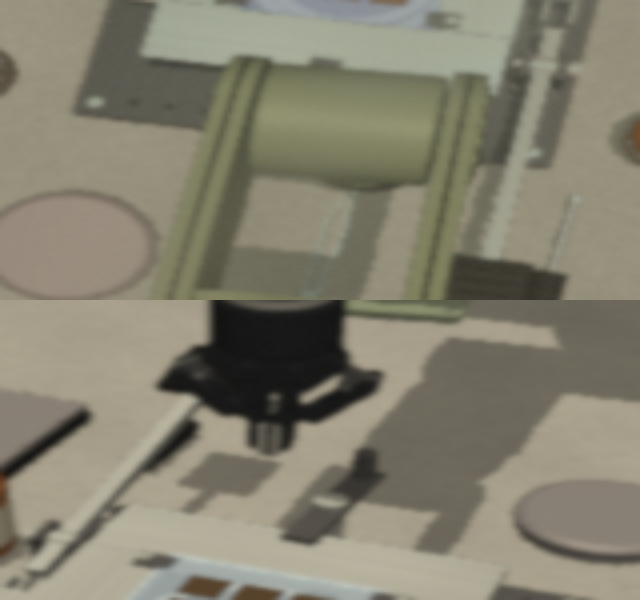

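The tips hang clear of the post on its −y side. Now a gentle sweep, first half of the arc.

```bash
python3 -m creep '[0,0,0,0.001,-0.01,0,0, 0,0,0,0.002,-0.02,0,0, 0,0,0,0.002,-0.03,0,0, 0,0,0,0.003,-0.0385,0,0, 0,0,0,0.003,-0.045,0,0, 0,0,0,0.003,-0.051,0,0, 0,0,0,0.005,-0.057,0,0, 0,0,0,0.007,-0.063,0,0, 0,0,0,0.010,-0.069,0,0, 0,0,0,0.0135,-0.075,0,0]'; python3 -c "
from h import *
q=snap('scene','s2.png')
st()
print([(np.round(d['xyz'],3).tolist(),round(d['score'],2)) for d in nets.spot_point('clip_post',q)[:2]])
"
```

```text
clock: 5.45
tcp_pos: [0.5979, 0.0935, 0.1551]
tool_rot: [0.0, 1.0, 0.0, -0.0]
contact_force: [0.4, -1.8, -0.9]
finger_gap: 0.001
{'clock': 5.5, 'joint_pos': [0.013, 0.36, 1.553, 0.0, 1.228, 1.583], 'tcp_pos': [0.598, 0.094, 0.155], 'tool_rot': [-0.0, 1.0, 0.001, 0.0], 'contact_force': [-0.024, 0.016, -0.345], 'finger_gap': -0.001}
[([0.61, 0.106, 0.154], 0.65)]
```

```bash
python3 -m creep '[0,0,0,0.0045,-0.005,0,0, 0,0,0,0.009,-0.0093,0,0, 0,0,0,0.0125,-0.012,0,0, 0,0,0,0.016,-0.014,0,0, 0,0,0,0.0195,-0.016,0,0, 0,0,0,0.0225,-0.017,0,0, 0,0,0,0.0225,-0.017,0,0]'
python3 - <<'E'
from h import *
q=cams.grab_frame('scene')
st()
print([(np.round(d['xyz'],3).tolist(),round(d['score'],2)) for d in nets.spot_point('clip_post',q)[:2]])
cv2.imwrite('pics/c2.png',cv2.resize(q['frame'][120:260,260:460,::-1],(800,560)))
E
```

```text
clock: 6.42
tcp_pos: [0.6205, 0.1104, 0.1553]
tool_rot: [-0.0, 1.0, 0.0, 0.0]
contact_force: [0.0, 0.3, -0.1]
finger_gap: 0.003
{'clock': 6.475, 'joint_pos': [0.039, 0.408, 1.487, 0.0, 1.247, 1.609], 'tcp_pos': [0.62, 0.11, 0.155], 'tool_rot': [-0.0, 1.0, 0.0, 0.0], 'contact_force': [0.11, 0.139, 0.227], 'finger_gap': -0.0}
[([0.639, 0.111, 0.152], 0.64)]
```

View pics/c2.png

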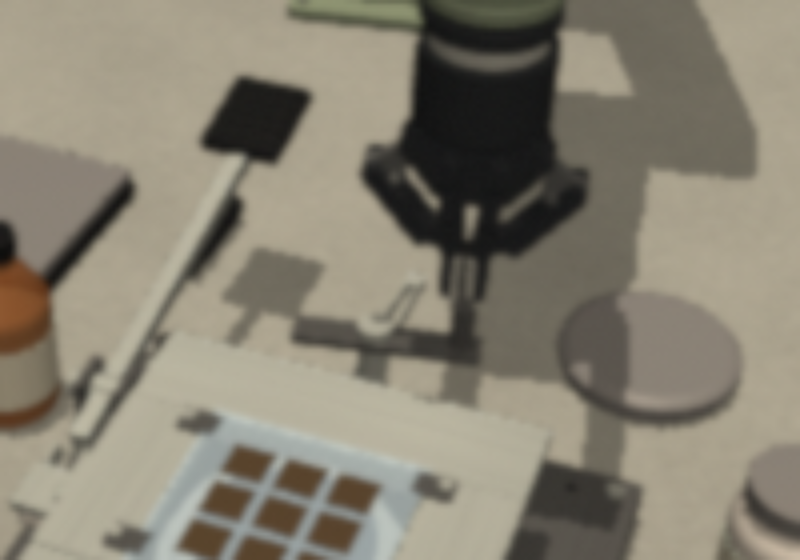

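The clip now lies parallel to the frame front, with the nose off the rail. The post reads (0.639, 0.111), which puts the clip at about 1.39 rad. Backing off, rising, and moving over the pad.

```bash
python3 -m creep '[0,0,0,-0.015,0,0,0, 0,0,0,-0.025,0,-0.02,0, 0,0,0,-0.03,0.005,-0.05,0, 0,0,0,-0.045,0.03,-0.065,0, 0,0,0,-0.07,0.06,-0.065,0, 0,0,0,-0.1,0.09,-0.065,0, 0,0,0,-0.13,0.12,-0.065,0, 0,0,0,-0.152,0.145,-0.06,0, 0,0,0,-0.164,0.158,-0.05,0, 0,0,0,-0.166,0.16,-0.04,0]'
python3 - <<'E'
from h import *
q=cams.grab_frame('scene')
st()
for n in ('clip_post','lever_pad'): print([(np.round(d['xyz'],3).tolist(),round(d['score'],2)) for d in nets.spot_point(n,q)[:2]])
cv2.imwrite('pics/c3.png',cv2.resize(q['frame'][100:240,230:430,::-1],(800,560)))
E
```

```text
clock: 7.78
tcp_pos: [0.454, -0.0503, 0.1948]
tool_rot: [-0.0, 1.0, -0.0, 0.0]
contact_force: [1.4, 0.7, -0.8]
finger_gap: 0.005
{'clock': 7.825, 'joint_pos': [-0.3, 0.01, 1.883, 0.0, 1.251, 1.271], 'tcp_pos': [0.453, -0.05, 0.193], 'tool_rot': [-0.001, 1.0, -0.0, -0.001], 'contact_force': [-0.234, -0.327, -1.246], 'finger_gap': 0.001}
[([0.639, 0.112, 0.151], 0.64), ([0.583, 0.377, 0.002], 0.48)]
[([0.451, -0.044, 0.138], 0.87)]
```

View pics/c3.png

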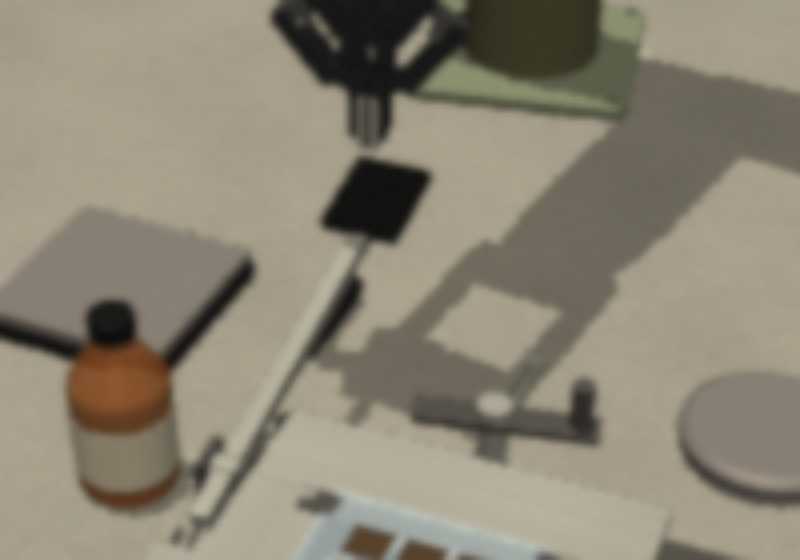

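```bash
python3 -m creep '[0,0,0,0,-0.001,0.01,0, 0,0,0,0,-0.002,0.02,0, 0,0,0,0,-0.002,0.027,0, 0,0,0,0,-0.002,0.031,0, 0,0,0,0,-0.002,0.034,0, 0,0,0,0,-0.002,0.037,0, 0,0,0,0,-0.002,0.04,0, 0,0,0,0,-0.002,0.043,0, 0,0,0,0,-0.002,0.046,0, 0,0,0,0,-0.002,0.049,0]'
```

```text
clock: 9.18
tcp_pos: [0.4537, -0.0478, 0.1481]
tool_rot: [-0.0, 1.0, 0.001, -0.001]
contact_force: [-8.6, 1.9, 16.9]
finger_gap: 0.0
```

Contact at about 17 N, with the lever carrying the frame. Continuing smoothly.

```bash
python3 -m creep '[0,0,0,-0.0005,0,0.003,0, 0,0,0,-0.001,0,0.007,0, 0,0,0,-0.0015,0,0.011,0, 0,0,0,-0.002,0,0.015,0, 0,0,0,-0.002,0,0.019,0, 0,0,0,-0.0025,0,0.023,0, 0,0,0,-0.0025,0,0.027,0, 0,0,0,-0.0025,0,0.031,0, 0,0,0,-0.0025,0,0.034,0, 0,0,0,-0.0025,0,0.036,0]'
```

```text
clock: 10.42
tcp_pos: [0.4498, -0.0472, 0.1111]
tool_rot: [-0.001, 1.0, 0.001, -0.003]
contact_force: [-9.6, 2.3, 15.7]
finger_gap: -0.002
```

```bash
python3 -c "
from h import *
q=snap('scene','s4.png')
st()
for n in ('lever_pad','frame_front','clip_post'): print([(np.round(d['xyz'],3).tolist(),round(d['score'],2)) for d in nets.spot_point(n,q)[:2]])
"
```

```text
{'clock': 10.475, 'joint_pos': [-0.296, 0.123, 1.959, -0.0, 1.065, 1.274], 'tcp_pos': [0.45, -0.047, 0.111], 'tool_rot': [-0.001, 1.0, 0.001, -0.003], 'contact_force': [-8.313, 2.885, 14.481], 'finger_gap': 0.001}
[([0.448, -0.046, 0.092], 0.9), ([0.437, -0.248, 0.003], 0.37)]
[([0.672, 0.056, 0.141], 0.61)]
[([0.641, 0.112, 0.153], 0.6)]
```

Frame front at 141 mm, rising as expected. Down to just short of the bottom.

```bash
python3 -m creep '[0,0,0,0,0,0.003,0, 0,0,0,0,0,0.007,0, 0,0,0,0.0005,0,0.011,0, 0,0,0,0.001,0,0.015,0, 0,0,0,0.0015,0,0.019,0, 0,0,0,0.002,0,0.023,0, 0,0,0,0.0025,0,0.026,0, 0,0,0,0.003,0,0.029,0, 0,0,0,0.003,0,0.031,0, 0,0,0,0.003,0,0.032,0]'
```

```text
clock: 11.88
tcp_pos: [0.4513, -0.0474, 0.0784]
tool_rot: [-0.001, 1.0, 0.001, -0.004]
contact_force: [-11.5, 0.8, 15.3]
finger_gap: -0.002
```

```bash
python3 -m creep '[0,0,0,0,0,0.0005,0, 0,0,0,0,0,0.001,0, 0,0,0,0,0,0.0015,0, 0,0,0,0,0,0.002,0, 0,0,0,0,0,0.002,0]'
```

```text
clock: 12.5
tcp_pos: [0.4515, -0.0474, 0.0773]
tool_rot: [-0.0, 1.0, 0.001, -0.004]
contact_force: [-14.3, 1.2, 21.7]
finger_gap: -0.004
```

The force has begun to rise, so the stop is near. Check.

```bash
python3 -m creep '[0,0,0,0,0,0.0005,0, 0,0,0,0,0,0.0005,0, 0,0,0,0,0,0.0005,0, 0,0,0,0,0,0.0005,0]'
python3 - <<'E'
from h import *
for i in range(2):
  q=cams.grab_frame('scene')
  for n in ('lever_pad','frame_front','mask_frame','clip_post'): print(n,[(np.round(d['xyz'],3).tolist(),round(d['score'],2)) for d in nets.spot_point(n,q)[:1]])
st()
cv2.imwrite('pics/c5.png',cv2.resize(q['frame'][100:350,200:450,::-1],(600,600)))
E
```

```text
clock: 13.0
tcp_pos: [0.4515, -0.0474, 0.0771]
tool_rot: [-0.0, 1.0, 0.001, -0.004]
contact_force: [-14.6, 0.7, 23.6]
finger_gap: -0.002
lever_pad [([0.449, -0.045, 0.057], 0.67)]
frame_front [([0.676, 0.059, 0.165], 0.94)]
mask_frame [([0.706, 0.051, 0.153], 0.62)]
clip_post [([0.64, 0.11, 0.152], 0.54)]
lever_pad [([0.45, -0.047, 0.057], 0.76)]
frame_front [([0.679, 0.055, 0.165], 0.64)]
mask_frame [([0.704, 0.052, 0.154], 0.61)]
clip_post [([0.638, 0.112, 0.153], 0.39)]
{'clock': 13.5, 'joint_pos': [-0.295, 0.188, 1.971, -0.002, 0.991, 1.275], 'tcp_pos': [0.452, -0.047, 0.077], 'tool_rot': [-0.0, 1.0, 0.001, -0.004], 'contact_force': [-14.652, 1.238, 23.698], 'finger_gap': -0.003}
```

View pics/c5.png

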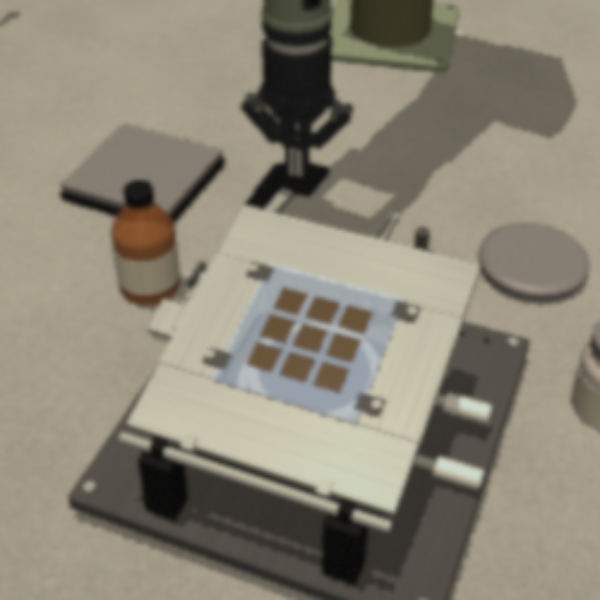

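The frame is up, with its front edge at 165 mm. The pad is at 57 mm on the stop, the push is steady at 24 N down, and the bystanders in view look undisturbed. Handing in.

```bash
python3 -c "
from h import *
print(order.job_done()); st()"
```

```text
the job is handed in; nothing more can be done
None
the job is handed in; nothing more can be done
```

The aligner is open and the job is handed in. I swept the clip aside by its thumb post with shut fingers, then pressed the lever pad down onto its rubber stop in small steps and kept holding it. No verdict is reported, so these are my own last checks, at 13.5 s on the robot's clock:

- **Clip:** the post stood at about (0.639, 0.111). That puts the clip at about 1.39 rad, against 1.2 needed, and it got there while the frame was still shut.
- **Frame:** its front edge read 165 mm in both final pictures, which matches fully up.
- **Lever:** the pad was at 57 mm, with a steady push of 24 N down and about 15 N sideways from friction. That is about 28 N in all, well under the 60 N limit.
- **Bystanders:** the bottle, mask box and wafer container looked undisturbed in the last picture. I did not measure their positions again. The loupe and hex driver were not visible in it, and the jar and tweezers only partly.

No check failed. The nets missed the clip post once, in the top view, where the arm hid it, so I went by the scene camera there.

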